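Stack the empty parts bin on the relay bin, turned half a turn

ROBOT

A 7-joint arm with a two-finger parallel gripper is mounted at the origin on a cart in front of the work surface, level with it; the furniture and walls round the work are solid. World frame = base frame: x ahead of the robot, y to its left, z up, the work surface at z = 0. Lengths are in mm, angles in rad, forces in N, time in s.
With the tool pointing down it reaches from about 400 to 900 mm from the base axis. Payload 5.5 kg.
Tool frame: the origin (TCP) lies between the finger pads; the fingertips stand 19 mm ahead of it and the grasp point (between the pads) is the TCP; z points along the fingers, y is the line along which they close (so a half turn about z gives the same grasp; the last joint's range is limited). The gripper opens to 92 mm and grips with 3 to 60 N. Pads are 19 mm wide; open, the fingers measure 130 mm over their backs; the gripper's body (75 mm by 190 mm) begins 47 mm behind the grasp point.
Start: joints at [1.503, 0.501, -0.427, 1.55, 0.221, 1.138, -0.21], TCP at [211.154, -614.747, 209.129] pointing down, gripper open.
Joint ranges: [-2.88, 2.88], [-0.31, 2.03], [-1.54, 1.56], [0.2, 2.42], [-1.41, 4.55], [0.19, 2.02], [-2.57, 2.57]. Speed limits (rad/s): [2.57, 2.57, 3.14, 3.14, 3.14, 3.14, 3.14].

INTERFACE

Orientations are given as [roll, pitch, yaw] about the fixed x, y, z axes, in that order (R = Rz(yaw) Ry(pitch) Rx(roll)).
In Python, from station import robot, optics gives the robot as it stands.
- The arm moves only by the tool carry_out, never from a script. Its argument "motion" is one flat list of numbers, 7 for each row, row after row: the closure, from 0 (fully open) to 1 (shut), then the shift along the tool's x, y, z normalised to -1 to 1, where 1 is 0.8 m, then the turn, a rotation vector about the tool's x, y, z normalised to -1 to 1, where 1 is 2 rad. A call has 1 to 8 rows; each row shifts and turns the commanded pose from where the row before left it, along the tool's axes as they then stand; what a row does not reach is not made up. A row lasts 1/8 s, in which the tool goes at most 62.5 mm and 10.7 degrees, less where a joint would pass 70% of its speed; a pose out of reach is approached as far as the arm can. A call with a number of a shift or a turn outside -1 to 1 is refused whole. A call with a gripper value outside its range is refused whole. The fingers move at their own pace and stop on an object; the grip force is fixed at half the most. Time passes only in rows, so rows that do not move let the fingers close. It gives the time, the measured TCP pose, the force, the opening and the grip force at its end, in the units of the state.
- robot.state(): the state, without advancing time (a new reading comes with each control period).
- optics.camera(name): name is "scene" or "side" or "wrist"; returns a dict with "color" (400x640x3 uint8, blue, green, red), "intrinsics" (3x3 intrinsics, pixels), "camera_from_world" (4x4, takes a point from world to camera coordinates); the wrist camera has in their place "mount" (4x4, takes a point from camera to tool coordinates, whose origin is the TCP and whose axes are the flange's). Camera axes: x right, y down, z forward; pixel columns grow to the right and rows downward; lengths in mm; the calibration is good to about 2 mm. A picture is of the moment at which its call begins: read the wrist's pose just before it. There is no depth.
- robot.close_job(): hands the job in; it is judged then, once.
The state is a dict: "time_s": time; "qpos": joint angles; "qvel": joint speeds; "effort": joint torques, N m; "tcp_pos": TCP position; "eef_rot": TCP orientation; "contact_force": force on the tool from outside, world axes, zero at the start; "wrist_torque": the same for the moment, N m; "finger_gap": opening from 0.0 (shut) to 1.0 (fully open); "grasp_force": force on a finger pad.
Only numpy, scipy, OpenCV 4.12 (cv2) and the standard library are available. Lean on these libraries where they do the work, as an engineer would, in place of code of your own. Each camera call takes 0.05 s, during which the arm holds its last target. There are 200 camera calls.

TASK

Stack the empty grey parts bin on top of the identical bin that holds the relays and fuses, facing the opposite way (half a turn round from it), so that its two cross-bars rest level on the ledges of the lower bin's rim and it does not nest down onto the parts. Centre it over the lower bin, leave the lower bin where it stands, and let go.

Things in the scene. Friction and masses are not known exactly. Their poses are not given: they have to be found in the camera images.
- empty_bin_mid (a point): Centre of the loose EMPTY grey bin (0.14 kg), 145 mm long, 60 mm high: 30 mm above its foot, 30 mm below its rim. Axes: x along its length from the low front end to the high back end, y across, z up. Grip it across y: at x = -20 to 20 mm each long side has an upright band in the top 14 mm, 66 mm wide over both. It stands on two cross-bars, at first facing roughly as the other bin.
- empty_bin_front (a point): Middle of the top edge of the empty bin's low front end wall, 69.5 mm to -x from its centre and 32 mm above its foot (the back end wall is 60 mm high). Axes as the bin. The cross-bars under the floor are 12 mm wide, 8 mm high, 84 mm long across the bin, at x = 50 and -30 mm; above their ends the sides have open slots 18 mm wide.
- full_bin_mid (a point): Centre of the bin with relays and fuses, half-way up, 30 mm above the bench. Same shape and axes as the empty bin; loose, 0.5 kg. Its two black relays and brown fuse block are fixed, top 33 mm above the bench. At its rim (60 mm up) are four flat ledges 20 mm long, out to 43 mm either side, at x = -50 and 30 mm: a bin facing the opposite way stands on them, 60 mm higher.

How it is judged:
By the outcome, as a careful person would: the job done as asked, in the order asked, and still so for the second after the job is handed in, with the robot touching nothing.
It also fails if it takes over 40 s, if anything falls off the work surface, if the arm or the gripper's body presses on something with over 40 N, if the wrist force passes 120 N, or if a joint passes its speed limit or range.

## Working session

There is one attempt and no reset: what is moved stays moved. The work goes in short steps, Python scripts to look and compute and a tool call to move; the robot and the scene stay as the last step left them, time stands still between calls to the robot, and variables do not carry over. Pictures are saved under pics/ and viewed, at most 10 in all, crops included, and the job is handed in when it is done.

Besides the shell and the picture viewer there is one more tool, called after "Emit:" by a JSON object that holds its "method" and its "body", one argument or row to a line. carry_out: Moves the arm, as the interface text tells. Its arguments: {"type":"object","properties":{"motion":{"type":"array"}},"required":["motion"]}

```bash
mkdir -p pics; python3 - <<'E'
from station import robot, optics
import cv2,numpy as np
s=robot.state();print(s)
for n in("scene","side"):
    c=optics.camera(n);cv2.imwrite(f"pics/{n}0.png",c["color"]);print(n,c["intrinsics"].tolist(),np.round(c["camera_from_world"],4).tolist())
c=optics.camera("wrist");print(np.round(c["mount"],4).tolist())
E
```

```text
{'time_s': 0.0, 'qpos': array([ 1.5032231 ,  0.50183712, -0.42680358,  1.55144583,  0.22080558,
        1.13829066, -0.21029131]), 'qvel': array([-3.18777282e-04, -2.97030793e-06, -1.93781477e-04,  9.15977690e-04,
        1.11734699e-03,  1.71192297e-03,  1.82530062e-03]), 'effort': array([-7.21374022e-06, -5.66595447e+01, -5.81614718e+00, -2.79113495e+01,
       -6.84820348e-02,  3.05978616e-02,  2.08847041e-04]), 'tcp_pos': array([ 210.83189239, -614.08645112,  208.08793618]), 'eef_rot': array([-3.13967165e+00, -6.65706380e-05,  3.30849075e-01]), 'contact_force': array([-0.55198823,  0.31248454,  0.0872144 ]), 'wrist_torque': array([ 0.03675307,  0.00583858, -0.034787  ]), 'grasp_force': 0.0, 'finger_gap': 0.9988833586934056}
scene [[375.69433783617853, 0.0, 323.7487899012657], [0.0, 375.69433783617853, 198.9774164117542], [0.0, 0.0, 1.0]] [[-0.8949, -0.4461, -0.0093, 433.3005], [-0.2037, 0.4271, -0.881, 176.1071], [0.397, -0.7865, -0.4731, 617.1022], [0.0, 0.0, 0.0, 1.0]]
side [[464.08744239673007, 0.0, 317.9458536051394], [0.0, 464.08744239673007, 193.94675772234476], [0.0, 0.0, 1.0]] [[-0.8686, -0.4953, 0.0129, 423.2746], [-0.2934, 0.4931, -0.819, 235.8493], [0.3993, -0.7152, -0.5737, 642.3774], [0.0, 0.0, 0.0, 1.0]]
[[-0.0003, -0.9605, -0.2784, 75.3807], [1.0, -0.0, -0.0009, 0.036], [0.0009, -0.2784, 0.9605, -175.2944], [0.0, 0.0, 0.0, 1.0]]
```

View pics/scene0.png

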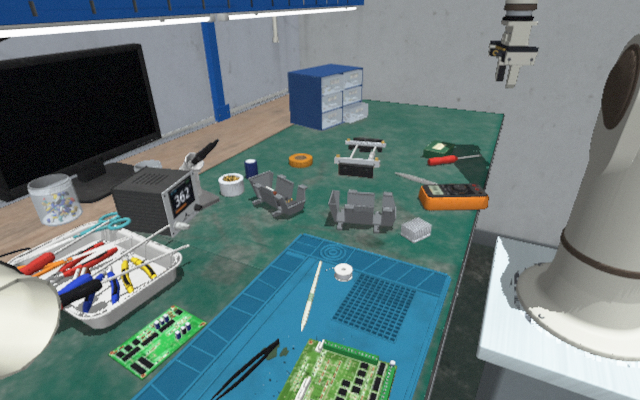

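View pics/side0.png

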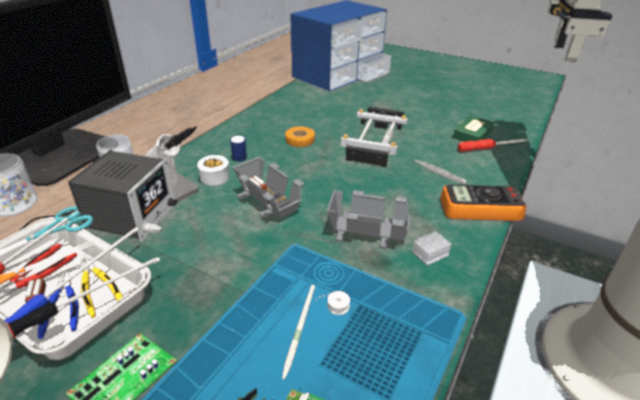

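The scene view shows the full bin at about (278,195) and the empty one at about (362,210). In the side view they are at (268,188) and (368,218). Next I'll turn these into rough positions.

```bash
cat > h.py <<'E'
from station import robot, optics
import cv2,numpy as np
from scipy.spatial.transform import Rotation as Ro
def cam(n):
    s=robot.state();c=optics.camera(n)
    if n=="wrist":
        T=np.eye(4);T[:3,:3]=Ro.from_euler("xyz",s["eef_rot"]).as_matrix();T[:3,3]=s["tcp_pos"]
        W=T@c["mount"]
    else: W=np.linalg.inv(c["camera_from_world"])
    return c["color"],c["intrinsics"],W
def ray(K,W,uv,z):
    uv=np.atleast_2d(uv).astype(float)
    d=np.c_[(uv-[K[0,2],K[1,2]])/[K[0,0],K[1,1]],np.ones(len(uv))]@W[:3,:3].T
    o=W[:3,3];return o+d*((z-o[2])/d[:,2])[:,None]
def proj(K,W,p):
    q=(np.atleast_2d(p)-W[:3,3])@W[:3,:3];return q[:,:2]/q[:,2:]*[K[0,0],K[1,1]]+[K[0,2],K[1,2]]
E
python3 - <<'E'
from h import *
for n,f,e in(("scene",(278,195),(362,210)),("side",(268,188),(368,218))):
    im,K,W=cam(n);print(n,ray(K,W,[f,e],30).round())
    b={"scene":(235,160,410,245),"side":(220,145,425,260)}[n]
    cv2.imwrite(f"pics/{n}1.png",cv2.resize(im[b[1]:b[3],b[0]:b[2]],None,fx=3.8,fy=3.8,interpolation=cv2.INTER_CUBIC))
E
```

```text
scene [[641. -67.  30.]
 [431. -87.  30.]]
side [[643. -70.  30.]
 [429. -83.  30.]]
```

View pics/side1.png

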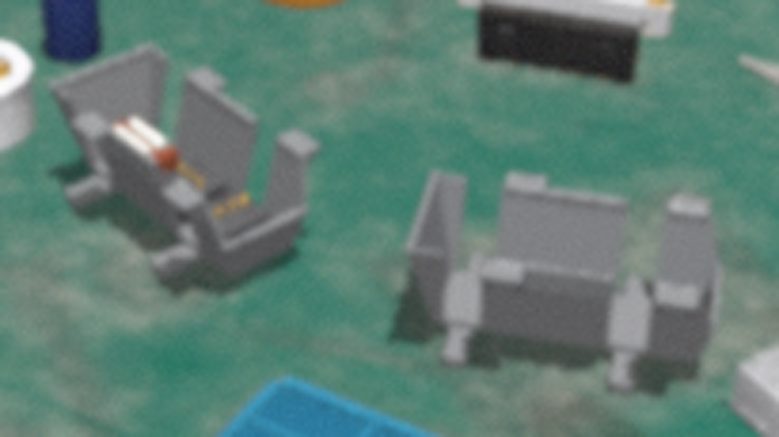

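```bash
python3 - <<'E'
from h import *
im,K,W=cam("side")
for n,p in(("empty",[(690,207),(678,295),(525,182),(503,270)]),("full",[(298,143),(183,190),(205,78),(90,125)])):
    q=ray(K,W,np.array(p)/3.8+[220,145],59)[:,:2]
    f=(q[0]+q[1])/2;b=(q[2]+q[3])/2;d=b-f;u=d/np.linalg.norm(d)
    print(n,q.round(),np.linalg.norm(d),"yaw",np.arctan2(d[1],d[0]),"centre",(f+b)/2+10*u)
E
```

```text
empty [[ 385. -131.]
 [ 365.  -63.]
 [ 463. -109.]
 [ 441.  -39.]] 80.65807059296596 yaw 0.2872128283920264 centre [423.11863118 -82.59113746]
full [[ 578.  -81.]
 [ 604.  -17.]
 [ 654. -109.]
 [ 678.  -40.]] 79.43557824801982 yaw -0.3307301906737107 centre [638.00585586 -65.02778923]
```

Emit:
{"method": "carry_out", "body": {
  "motion": [0,0.046,-0.054,0,0,0,0,0,0.046,-0.054,0,0,0,0,0,0.046,-0.054,0,0,0,0,0,0.046,-0.054,0,0,0,0,0,0.046,-0.054,0,0,0,0,0,0.046,-0.054,0,0,0,0,0,0.046,-0.054,0,0,0,0,0,0.046,-0.054,0,0,0,0]
}}

```text
time_s: 1.3
tcp_pos: [377.9, -190.7, 209.5]
eef_rot: [3.14, -0.0, 0.331]
contact_force: [0.7, -0.6, 0.0]
finger_gap: 0.999
grasp_force: 0.0
```

Emit:
{"method": "carry_out", "body": {
  "motion": [0,0.048,-0.054,0,0,0,0.011,0,0.048,-0.054,0,0,0,0.011,0,0,0,0,0,0,0,0,0,0,0,0,0,0]
}}

```text
time_s: 1.8
tcp_pos: [422.8, -86.5, 209.1]
eef_rot: [3.141, 0.0, 0.288]
contact_force: [-0.1, -0.6, -0.0]
finger_gap: 1.0
grasp_force: 0.0
```

```bash
python3 - <<'E'
from h import *
print(robot.state()["qpos"].round(2),robot.state()["tcp_pos"],robot.state()["eef_rot"])
im,K,W=cam("wrist");np.savez("w1.npz",im=im,K=K,W=W);cv2.imwrite("pics/w1.png",im)
E
```

```text
[ 0.91  0.13 -0.82  2.06  0.12  1.   -1.25] [422.80560196 -86.50698195 209.09021855] [3.14117879e+00 4.90647420e-04 2.87565846e-01]
```

View pics/w1.png

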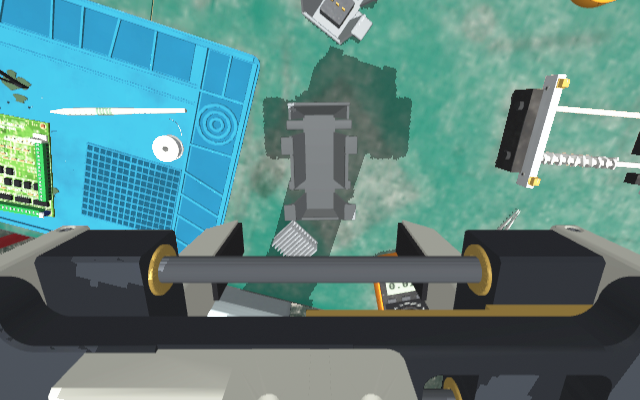

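```bash
python3 - <<'E'
from h import *
d=np.load("w1.npz");im=d["im"]
c=im[90:230,250:390];c=cv2.convertScaleAbs(c,alpha=1.8)
cv2.imwrite("pics/w1c.png",cv2.resize(c,None,fx=4.25,fy=4.25,interpolation=cv2.INTER_CUBIC))
E
```

```text
(no output)
```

View pics/w1c.png

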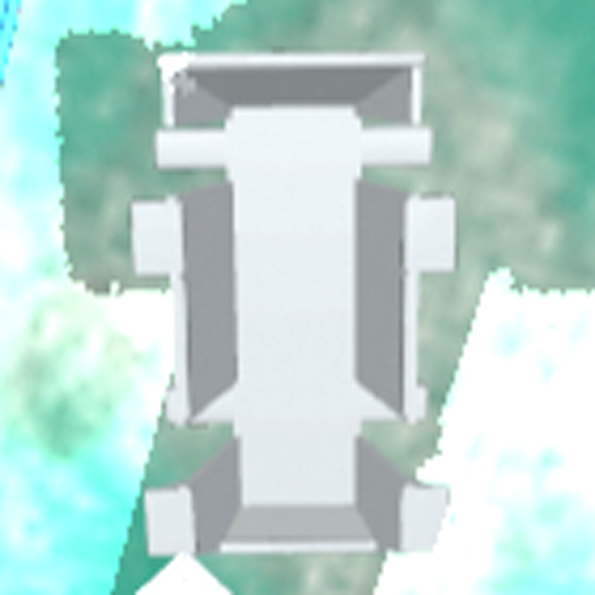

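The crop shows the outer ledge edges. The back pair is at crop (132,236) and (455,235). The front pair is at (146,521) and (448,519).

```bash
python3 - <<'E'
from h import *
d=np.load("w1.npz");q=ray(d["K"],d["W"],np.array([(132,236),(455,235),(146,521),(448,519)])/4.25+[250,90]-.4,60)[:,:2]
b=(q[0]+q[1])/2;f=(q[2]+q[3])/2;v=b-f;L=np.linalg.norm(v);u=v/L
w=q[0]+q[2]-q[1]-q[3];yw=np.arctan2(w[1],w[0])-np.pi/2
print(L,np.linalg.norm(q[0]-q[1]),np.linalg.norm(q[2]-q[3]),"yaw",np.arctan2(v[1],v[0]),yw)
c=(b+f)/2+10*u;print(c)
s=robot.state();e=c-s["tcp_pos"][:2];y=s["eef_rot"][2];print("tool",e@[np.cos(y),np.sin(y)],e@[np.sin(y),-np.cos(y)],s["tcp_pos"])
E
```

```text
79.75267976504483 85.03209653326685 84.97714284859917 yaw 0.298713522976845 0.2924404950867594
[426.26655148 -84.5966224 ]
tool 4.339649408542272 -1.4777261214402693 [422.51903194 -87.23713916 208.96472066]
```

Emit:
{"method": "carry_out", "body": {
  "motion": [0,0.005,-0.002,0.04,0,0,-0.004,0,0,0,0.05,0,0,0,0,0,0,0.05,0,0,0,0,0,0,0.04,0,0,0,0,0,0,0.014,0,0,0,0,0,0,0,0,0,0,0,0,0,0,0,0,0]
}}

```text
time_s: 2.72
tcp_pos: [427.5, -84.0, 55.0]
eef_rot: [3.14, -0.002, 0.294]
contact_force: [0.6, 0.4, 0.4]
finger_gap: 0.997
grasp_force: 0.0
```

Emit:
{"method": "carry_out", "body": {
  "motion": [0.5,0,0,0,0,0,0,0.5,0,0,0,0,0,0,0.5,0,0,0,0,0,0,0.5,0,0,0,0,0,0]
}}

```text
time_s: 3.22
tcp_pos: [426.5, -83.5, 54.0]
eef_rot: [3.141, -0.0, 0.295]
contact_force: [0.3, 0.2, -1.2]
finger_gap: 0.611
grasp_force: 0.0
```

```bash
python3 - <<'E'
from h import *
print(robot.state())
a,_,_=cam("side");b,_,_=cam("wrist")
print(robot.state()["finger_gap"],robot.state()["grasp_force"])
v=np.hstack([cv2.resize(a[120:270,280:480],(400,300),interpolation=2),cv2.resize(b[60:360,120:520],(400,300))])
cv2.imwrite("pics/g1.png",v)
E
```

```text
{'time_s': 3.225, 'qpos': array([ 0.72857008,  0.42425436, -0.69234926,  2.18427234,  0.43717019,
        0.66997616, -1.54565865]), 'qvel': array([-0.00135317,  0.0024503 ,  0.00074599,  0.00252658,  0.00130288,
       -0.00048617,  0.00012389]), 'effort': array([ 1.95744995e-02, -3.77607572e+01, -6.46841705e+00, -1.78607941e+01,
       -1.49756041e-02, -8.07076413e-02,  1.01415048e-03]), 'tcp_pos': array([426.50633147, -83.47823233,  54.04108383]), 'eef_rot': array([ 3.14139421e+00, -1.25908931e-04,  2.94830829e-01]), 'contact_force': array([ 0.31171785,  0.20942179, -1.15511019]), 'wrist_torque': array([-0.04057584, -0.0523094 , -0.00693413]), 'grasp_force': 0.0, 'finger_gap': 0.6110191840471475}
0.5329380633143369 0.0
```

View pics/g1.png

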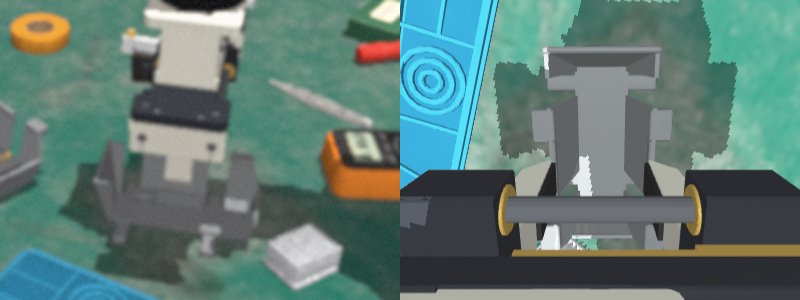

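The fingers straddle the bin's sides but haven't made contact yet, so I'll keep closing.

Emit:
{"method": "carry_out", "body": {
  "motion": [1,0,0,0,0,0,0,1,0,0,0,0,0,0,1,0,0,0,0,0,0]
}}

```text
time_s: 3.7
tcp_pos: [426.4, -83.4, 53.9]
eef_rot: [-3.142, 0.0, 0.295]
contact_force: [-0.4, -0.2, -0.0]
finger_gap: 0.225
grasp_force: 0.0
```

```bash
python3 - <<'E'
from h import *
a,_,_=cam("scene");b,_,_=cam("wrist")
s=robot.state();print(s["finger_gap"],s["grasp_force"],s["time_s"])
v=np.hstack([cv2.resize(a[130:250,300:460],(400,300),interpolation=2),cv2.resize(b[60:360,120:520],(400,300))])
cv2.imwrite("pics/g2.png",v)
E
```

```text
0.1381362357826372 0.0 3.8
```

View pics/g2.png

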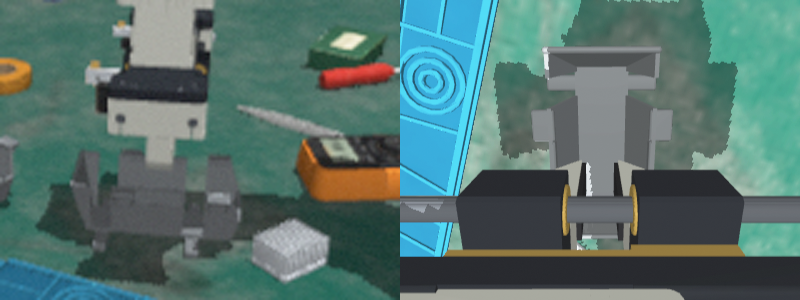

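```bash
python3 - <<'E'
from h import *
s=robot.state();t=s["tcp_pos"];print(t,s["qpos"])
for n in("scene","side","wrist"):
    im,K,W=cam(n);print(n,[ (z,proj(K,W,[t[0],t[1],z]).round(1).tolist()) for z in(35,54,60,75,101)])
    if n=="scene":A=im
    if n=="side":B=im
    print(K[0,0])
v=np.hstack([cv2.resize(A[160:240,320:400],(400,400),interpolation=2),cv2.resize(B[165:260,320:415],(400,400),interpolation=2)])
cv2.imwrite("pics/g3.png",cv2.convertScaleAbs(v,alpha=1.3))
E
```

```text
[426.44386768 -83.40616398  53.90789599] [ 0.7284977   0.42457712 -0.69230448  2.1843033   0.43722154  0.66989948
 -1.54567138]
scene [(35, [[363.6, 209.2]]), (54, [[363.9, 201.7]]), (60, [[364.0, 199.3]]), (75, [[364.3, 193.2]]), (101, [[364.8, 182.5]])]
375.69433783617853
side [(35, [[369.5, 216.2]]), (54, [[370.3, 207.9]]), (60, [[370.5, 205.3]]), (75, [[371.2, 198.5]]), (101, [[372.4, 186.5]])]
464.08744239673007
wrist [(35, [[319.7, 215.6]]), (54, [[319.7, 226.1]]), (60, [[319.7, 229.9]]), (75, [[319.7, 240.4]]), (101, [[319.7, 263.6]])]
288.79975658544487
```

View pics/g3.png

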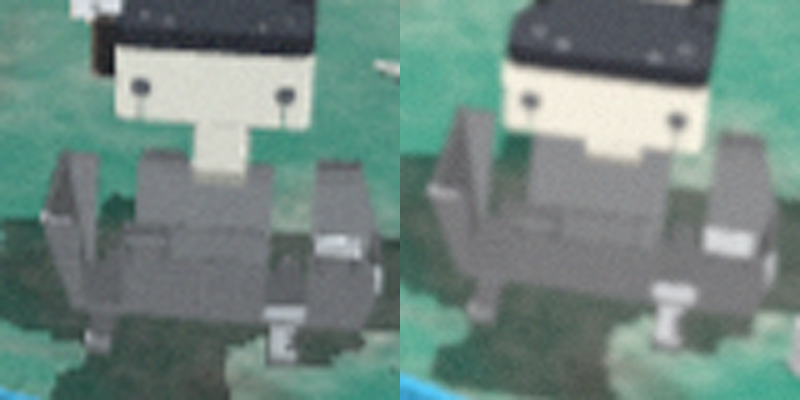

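The pictures show the fingertips at about z = 66 for a TCP reading of 54, which puts them above the rim, so the grip closed over nothing. The fingers are effectively shorter than described. I'll reopen them and go about 21 mm lower.

Emit:
{"method": "carry_out", "body": {
  "motion": [0,0,0,-0.012,0,0,0,0,0,0,0,0,0,0,0,0,0,0,0,0,0,0,0,0,0,0,0,0,0,0,0,0,0,0,0,0,0,0,0,0,0,0,0,0,0,0,0,0,0,0,0,0,0,0,0,0]
}}

```text
time_s: 4.95
tcp_pos: [426.4, -83.4, 63.5]
eef_rot: [-3.142, 0.0, 0.295]
contact_force: [-0.4, 0.7, -0.1]
finger_gap: 0.838
grasp_force: 0.0
```

Emit:
{"method": "carry_out", "body": {
  "motion": [0,0,0,0,0,0,0,0,0,0,0,0,0,0]
}}

```text
time_s: 5.2
tcp_pos: [426.5, -83.4, 63.5]
eef_rot: [-3.142, -0.0, 0.295]
contact_force: [0.6, 0.1, 0.1]
finger_gap: 0.991
grasp_force: 0.0
```

Emit:
{"method": "carry_out", "body": {
  "motion": [0,0,0,0.019,0,0,0,0,0,0,0.01,0,0,0,0,0,0,0.01,0,0,0,0,0,0,0,0,0,0]
}}

```text
time_s: 5.7
tcp_pos: [425.7, -83.1, 31.5]
eef_rot: [-3.14, 0.001, 0.295]
contact_force: [-0.5, 0.3, -0.1]
finger_gap: 0.999
grasp_force: 0.0
```

Emit:
{"method": "carry_out", "body": {
  "motion": [1,0,0,0,0,0,0,1,0,0,0,0,0,0,1,0,0,0,0,0,0,1,0,0,0,0,0,0,1,0,0,0,0,0,0]
}}

```text
time_s: 6.32
tcp_pos: [426.7, -83.7, 32.6]
eef_rot: [3.141, -0.0, 0.295]
contact_force: [0.3, -1.0, 1.8]
finger_gap: 0.713
grasp_force: 30.0
```

Gripped, with a 65.6 mm opening. Now I'll lift.

Emit:
{"method": "carry_out", "body": {
  "motion": [1,0,0,-0.03,0,0,0,1,0,0,-0.05,0,0,0,1,0,0,-0.05,0,0,0,1,0,0,-0.045,0,0,0,1,0,0,0,0,0,0,1,0,0,0,0,0,0]
}}

```text
time_s: 7.08
tcp_pos: [425.5, -83.6, 171.5]
eef_rot: [-3.141, 0.001, 0.295]
contact_force: [-0.9, 0.1, -1.8]
finger_gap: 0.716
grasp_force: 30.0
```

```bash
python3 - <<'E'
from h import *
s=robot.state();print(s["qpos"].round(2),s["tcp_pos"],s["eef_rot"],s["finger_gap"])
im,K,W=cam("wrist");np.savez("w2.npz",im=im,K=K,W=W);
b,_,_=cam("side")
cv2.imwrite("pics/w2.png",np.vstack([cv2.resize(cv2.convertScaleAbs(im[:200,200:520],alpha=1.3),None,fx=2,fy=2,interpolation=2)[:300],cv2.resize(b[100:250,210:530],None,fx=2,fy=2)]))
E
```

```text
[ 0.9   0.21 -0.84  2.09  0.2   0.92 -1.33] [425.5291727  -83.60258174 171.50237791] [-3.14137060e+00  1.27892091e-03  2.94510477e-01] 0.716256124180002
```

View pics/w2.png

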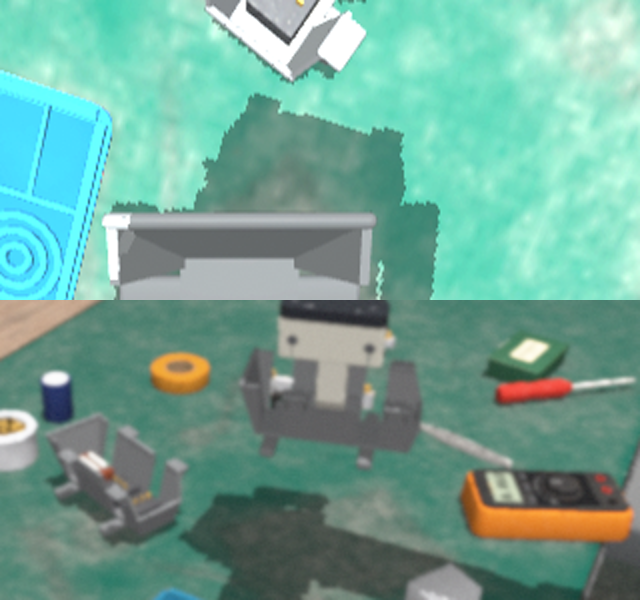

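The bin hangs level in the grip. Next I'll climb and back off so the wrist camera sees the full bin clear of the held one.

Emit:
{"method": "carry_out", "body": {
  "motion": [1,0.016,0.0137,-0.05,0,0,0,1,0.016,0.0137,-0.05,0,0,0,1,0.016,0.0137,-0.05,0,0,0,1,0.016,0.0137,-0.05,0,0,0,1,0,0,0,0,0,0,1,0,0,0,0,0,0]
}}

```text
time_s: 7.92
tcp_pos: [487.1, -110.2, 330.5]
eef_rot: [-3.139, 0.003, 0.295]
contact_force: [-0.5, 0.0, -1.5]
finger_gap: 0.714
grasp_force: 30.0
```

```bash
python3 - <<'E'
from h import *
s=robot.state();print(s["qpos"].round(2),s["tcp_pos"],s["eef_rot"],s["finger_gap"])
im,K,W=cam("wrist");np.savez("w3.npz",im=im,K=K,W=W)
p=proj(K,W,[638,-65,60])[0];print(p)
x,y=max(0,int(p[0])-70),max(0,int(p[1])-60);print(x,y)
cv2.imwrite("pics/w3.png",cv2.resize(im[y:y+110,x:x+140],None,fx=5,fy=5,interpolation=2))
E
```

```text
[ 0.93  0.17 -0.85  1.75  0.13  1.29 -1.22] [ 487.06413895 -110.17644233  330.45516182] [-3.13942035e+00  2.51007726e-03  2.95193502e-01] 0.7142548456947616
[320.67129858  44.76927644]
250 0
```

View pics/w3.png

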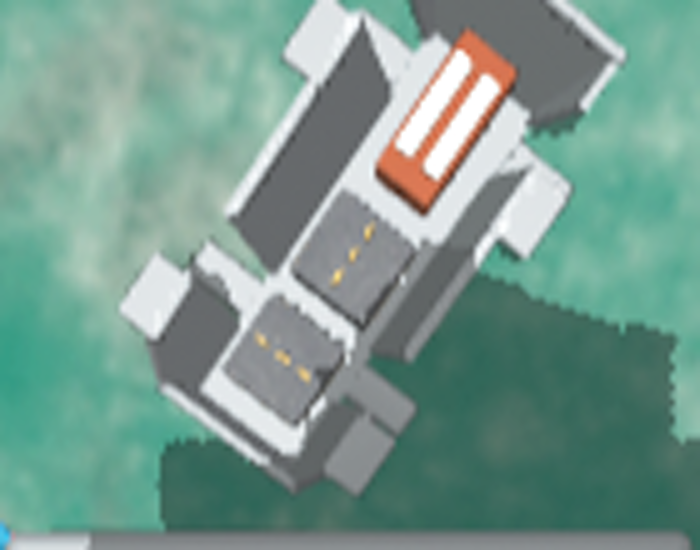

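The last crop shows the outer ledge-edge mid-points on the full bin at crop (303.5,25), (552.5,214), (138.5,279.5) and (377,467.5).

```bash
python3 - <<'E'
from h import *
d=np.load("w3.npz");q=ray(d["K"],d["W"],np.array([(303.5,25),(552.5,214),(138.5,279.5),(377,467.5)])/5+[250,0]-.4,60)[:,:2]
b=(q[0]+q[1])/2;f=(q[2]+q[3])/2;v=b-f;L=np.linalg.norm(v);u=v/L
w=q[0]+q[2]-q[1]-q[3];yw=np.arctan2(w[1],w[0])-np.pi/2
print(L,np.linalg.norm(q[0]-q[1]),np.linalg.norm(q[2]-q[3]),"yaw",np.arctan2(v[1],v[0]),yw)
c=(b+f)/2+10*u;print(c)
# where the held bin's x sits relative to TCP, from first measurement
e=np.array([426.27,-84.6])-[426.7,-83.7];y=.295;print("held bin offset in tool x,y",e@[np.cos(y),np.sin(y)],e@[np.sin(y),-np.cos(y)])
E
```

```text
80.94561477366635 83.32124888222418 84.51536723879154 yaw -0.3396987597066888 -0.32082056857317887
[640.27981604 -66.8613407 ]
held bin offset in tool x,y -0.6730907863093185 0.736103792535736
```

Emit:
{"method": "carry_out", "body": {
  "motion": [1,0,0,0,0,0,-0.05,1,0,0,0,0,0,-0.08,1,0,0,0,0,0,-0.08,1,0,0,0,0,0,-0.08,1,0,0,0,0,0,-0.08,1,0,0,0,0,0,-0.08,1,0,0,0,0,0,-0.08,1,0,0,0,0,0,-0.08]
}}

```text
time_s: 8.98
tcp_pos: [486.7, -110.2, 330.6]
eef_rot: [-3.138, -0.001, 1.521]
contact_force: [-0.9, 1.2, -0.8]
finger_gap: 0.713
grasp_force: 30.0
```

Emit:
{"method": "carry_out", "body": {
  "motion": [1,0,0,0,0,0,-0.08,1,0,0,0,0,0,-0.08,1,0,0,0,0,0,-0.08,1,0,0,0,0,0,-0.08,1,0,0,0,0,0,-0.08,1,0,0,0,0,0,-0.08,1,0,0,0,0,0,-0.08,1,0,0,0,0,0,-0.05]
}}

```text
time_s: 9.98
tcp_pos: [486.8, -110.2, 330.6]
eef_rot: [-3.141, -0.003, 2.739]
contact_force: [-0.5, 0.0, -1.0]
finger_gap: 0.717
grasp_force: 30.0
```

Emit:
{"method": "carry_out", "body": {
  "motion": [1,0,0,0,0,0,-0.038,1,0,0,0,0,0,0,1,0,0,0,0,0,0]
}}

```text
time_s: 10.35
tcp_pos: [487.6, -110.4, 331.6]
eef_rot: [-3.142, -0.001, 2.81]
contact_force: [0.7, -0.2, -1.5]
finger_gap: 0.711
grasp_force: 30.0
```

Emit:
{"method": "carry_out", "body": {
  "motion": [1,-0.0324,0.0227,0,0,0,0,1,-0.0324,0.0227,0,0,0,0,1,-0.0324,0.0227,0.03,0,0,0,1,-0.0324,0.0227,0.04,0,0,0,1,-0.0324,0.0227,0.05,0,0,0,1,0,0,0.05,0,0,0,1,0,0,0.05,0,0,0,1,0,0,0,0,0,0]
}}

```text
time_s: 11.35
tcp_pos: [637.4, -67.1, 152.5]
eef_rot: [-3.14, -0.007, 2.81]
contact_force: [-0.0, -0.4, -1.2]
finger_gap: 0.717
grasp_force: 30.0
```

```bash
python3 - <<'E'
from h import *
s=robot.state();t=s["tcp_pos"];print(t,s["eef_rot"])
y=s["eef_rot"][2];e=np.array([639.7,-66.6])-t[:2];print("tool",e@[np.cos(y),np.sin(y)],e@[np.sin(y),-np.cos(y)])
E
```

```text
[637.38001138 -67.08630309 152.5273637 ] [-3.13966482 -0.00707874  2.81033929]
tool -2.035703869486107 1.2143918778510105
```

Emit:
{"method": "carry_out", "body": {
  "motion": [1,0,0,0.03,0,0,0,1,0,0,0,0,0,0,1,0,0,0,0,0,0]
}}

```text
time_s: 11.72
tcp_pos: [640.8, -66.8, 133.3]
eef_rot: [3.141, 0.001, 2.811]
contact_force: [-0.5, 0.4, -1.2]
finger_gap: 0.717
grasp_force: 30.0
```

Emit:
{"method": "carry_out", "body": {
  "motion": [1,0.001,0,0.018,0,0,0,1,0,0,0.018,0,0,0,1,0,0,0.01,0,0,0,1,0,0,0,0,0,0,1,0,0,0,0,0,0]
}}

```text
time_s: 12.35
tcp_pos: [639.7, -66.2, 95.7]
eef_rot: [3.141, 0.0, 2.811]
contact_force: [-0.3, -1.8, -1.6]
finger_gap: 0.714
grasp_force: 30.0
```

Emit:
{"method": "carry_out", "body": {
  "motion": [1,0,0,0.0013,0,0,0,1,0,0,0,0,0,0]
}}

```text
time_s: 12.6
tcp_pos: [639.7, -66.5, 94.8]
eef_rot: [3.142, 0.0, 2.811]
contact_force: [-0.1, 0.3, -1.5]
finger_gap: 0.717
grasp_force: 30.0
```

Emit:
{"method": "carry_out", "body": {
  "motion": [1,0,0,0.0013,0,0,0,1,0,0,0,0,0,0]
}}

```text
time_s: 12.85
tcp_pos: [639.5, -66.5, 93.4]
eef_rot: [-3.142, 0.0, 2.811]
contact_force: [-0.8, 0.0, -1.2]
finger_gap: 0.716
grasp_force: 30.0
```

Emit:
{"method": "carry_out", "body": {
  "motion": [1,0,0,0.0013,0,0,0,1,0,0,0,0,0,0]
}}

```text
time_s: 13.1
tcp_pos: [639.6, -66.5, 92.7]
eef_rot: [-3.142, 0.0, 2.811]
contact_force: [-0.1, -1.2, 1.8]
finger_gap: 0.713
grasp_force: 30.0
```

Contact came 60 mm above the first grip height, as it should on the ledges. Releasing.

Emit:
{"method": "carry_out", "body": {
  "motion": [0,0,0,0,0,0,0,0,0,0,0,0,0,0,0,0,0,0,0,0,0,0,0,0,0,0,0,0]
}}

```text
time_s: 13.6
tcp_pos: [639.5, -66.4, 92.4]
eef_rot: [3.142, -0.0, 2.811]
contact_force: [0.3, 0.2, -0.1]
finger_gap: 0.995
grasp_force: 0.0
```

Emit:
{"method": "carry_out", "body": {
  "motion": [0,0,0,-0.01,0,0,0,0,0,0,-0.03,0,0,0,0,0,0,-0.05,0,0,0,0,0,0,-0.05,0,0,0,0,0,0,-0.05,0,0,0,0,0,0,0,0,0,0]
}}

```text
time_s: 14.35
tcp_pos: [642.0, -65.4, 250.4]
eef_rot: [3.139, 0.008, 2.811]
contact_force: [0.0, 0.1, 0.0]
finger_gap: 1.0
grasp_force: 0.0
```

My picture views are used up, so I'll check the placing numerically: project the expected ledges of both bins and compare them with the grey pixels.

```bash
python3 - <<'E'
from h import *
def led(c,yaw,z):
    R=np.array([[np.cos(yaw),-np.sin(yaw)],[np.sin(yaw),np.cos(yaw)]])
    return [(np.c_[(R@np.array([(x-10,s*34),(x+10,s*34),(x+10,s*43),(x-10,s*43)]).T).T+c,[z]*4]) for x in(30,-50) for s in(1,-1)]
c=np.array([640.3,-66.9]);old=cv2.imread("pics/side0.png").astype(float)
s=robot.state();print(s["tcp_pos"])
for n in("wrist","side","scene"):
    im,K,W=cam(n);g=(np.ptp(im.astype(int),axis=2)<22).astype(np.uint8)
    for q in led(c,2.811,120):
        p=proj(K,W,q);m=np.zeros(g.shape,np.uint8);cv2.fillPoly(m,[p.round().astype(int)],1)
        sc=[]
        for dx in range(-8,9):   # shift the ledge along the image for the edge profile
            sc.append([round(float(g[np.roll(m,(dx if a else 0,0 if a else dx),(0,1))>0].mean()),1) for a in(0,1)])
        print(n,p.mean(0).round(),"u",[r[0] for r in sc],"v",[r[1] for r in sc])
    if n=="side":
        p=np.vstack([proj(K,W,np.array([[*(c+np.array([[np.cos(-.33),.325],[-.325,np.cos(-.33)]])@[x,y]),z]])) for x in(50,-30) for y,z in((42,5),(-42,5))]).round(0).astype(int)
        for u,v in p:
            a=old[v-7:v+8,u-7:u+8];b=im[v-7:v+8,u-7:u+8];r=cv2.matchTemplate(im[v-13:v+14,u-13:u+14],a.astype(np.uint8),cv2.TM_CCOEFF_NORMED);print("foot",u,v,cv2.minMaxLoc(r)[1::2])
E
```

```text
[642.04759219 -65.38924987 250.35201452]
wrist [281. 149.] u [0.1, 0.2, 0.3, 0.4, 0.5, 0.6, 0.7, 0.8, 0.9, 1.0, 1.0, 1.0, 1.0, 1.0, 1.0, 1.0, 1.0] v [0.5, 0.6, 0.6, 0.7, 0.7, 0.7, 0.8, 0.8, 0.9, 0.9, 0.8, 0.8, 0.7, 0.7, 0.6, 0.6, 0.5]
wrist [353. 148.] u [1.0, 1.0, 1.0, 1.0, 1.0, 1.0, 1.0, 1.0, 1.0, 0.9, 0.8, 0.7, 0.6, 0.5, 0.4, 0.2, 0.1] v [0.8, 0.8, 0.8, 0.8, 0.8, 0.9, 0.9, 1.0, 1.0, 0.9, 0.9, 0.8, 0.8, 0.7, 0.7, 0.6, 0.6]
wrist [283. 219.] u [0.0, 0.1, 0.2, 0.3, 0.4, 0.5, 0.6, 0.7, 0.8, 0.9, 1.0, 1.0, 1.0, 1.0, 1.0, 1.0, 1.0] v [0.6, 0.7, 0.7, 0.8, 0.8, 0.9, 0.9, 0.9, 0.8, 0.8, 0.7, 0.7, 0.6, 0.5, 0.5, 0.4, 0.4]
wrist [351. 219.] u [1.0, 1.0, 1.0, 1.0, 1.0, 1.0, 1.0, 1.0, 1.0, 0.9, 0.8, 0.7, 0.5, 0.4, 0.3, 0.2, 0.1] v [0.6, 0.7, 0.7, 0.8, 0.8, 0.9, 0.9, 1.0, 1.0, 0.9, 0.9, 0.8, 0.8, 0.8, 0.7, 0.7, 0.7]
side [292. 149.] u [1.0, 0.9, 0.9, 0.8, 0.8, 0.8, 0.7, 0.6, 0.5, 0.4, 0.3, 0.2, 0.1, 0.0, 0.0, 0.0, 0.0] v [0.0, 0.0, 0.0, 0.0, 0.1, 0.1, 0.2, 0.3, 0.5, 0.8, 0.9, 0.8, 0.8, 0.7, 0.7, 0.6, 0.6]
side [259. 163.] u [1.0, 1.0, 1.0, 1.0, 1.0, 1.0, 1.0, 1.0, 1.0, 1.0, 1.0, 1.0, 1.0, 1.0, 
[... 732 characters left out ...]
 0.2, 0.1, 0.0, 0.0, 0.0, 0.0] v [0.0, 0.0, 0.1, 0.0, 0.0, 0.0, 0.1, 0.3, 0.6, 0.8, 0.8, 0.7, 0.6, 0.5, 0.5, 0.7, 0.8]
scene [270. 169.] u [1.0, 1.0, 1.0, 1.0, 1.0, 1.0, 1.0, 1.0, 1.0, 1.0, 0.9, 0.8, 0.7, 0.6, 0.6, 0.6, 0.7] v [1.0, 1.0, 1.0, 0.9, 0.9, 0.9, 0.9, 1.0, 1.0, 1.0, 1.0, 1.0, 1.0, 1.0, 1.0, 1.0, 1.0]
scene [275. 151.] u [0.2, 0.3, 0.3, 0.5, 0.6, 0.7, 0.7, 0.7, 0.6, 0.5, 0.3, 0.2, 0.1, 0.0, 0.0, 0.0, 0.0] v [0.0, 0.0, 0.0, 0.0, 0.0, 0.0, 0.0, 0.2, 0.6, 0.9, 0.8, 0.8, 0.8, 0.7, 0.6, 0.6, 0.6]
scene [249. 159.] u [0.1, 0.1, 0.2, 0.4, 0.6, 0.7, 0.8, 0.9, 1.0, 1.0, 0.9, 0.8, 0.7, 0.5, 0.2, 0.1, 0.1] v [0.0, 0.0, 0.0, 0.0, 0.0, 0.1, 0.5, 0.8, 1.0, 1.0, 0.9, 0.7, 0.6, 0.4, 0.3, 0.3, 0.2]
```

All four upper ledges sit within about a pixel of where they should be at z = 120. The lower bin's feet show no clear shift, though two of the four matches are weak. Handing in.

```bash
python3 -c "
from station import robot
print(robot.close_job())"
```

```text
the job is handed in; nothing more can be done
None
```

The empty bin is stacked on the full one, half a turn round and centred to within about 2 mm, with its cross-bars on the ledges; it is released and the job is handed in, with the final placing checked by measurement rather than by eye.

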